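# Set the can lifter's ring to the long mark and lock it

### The arm

A 6-joint arm with a two-finger parallel gripper is mounted at the origin on the work surface; the furniture and walls round the work are solid. World frame = base frame: x ahead of the robot, y to its left, z up, the work surface at z = 0. Lengths are in m, angles in degrees, forces in N, time in s.
With the tool pointing down it reaches from about 0.375 to 0.9 m from the base axis. Payload 3.1 kg.
Tool frame: the origin (TCP) lies midway between the tips of the shut fingers; the grasp point (between the pads) lies bot.hold_point_z behind it (bot.hold_point_z is the distance from the TCP to the grasp point, in m); z points along the fingers, y is the direction in which the jaws open and shut (so a half turn about z gives the same grasp; the last joint's range is limited). The gripper opens to 87 mm and grips with 3 to 60 N. Pads are 19 mm wide; open, the fingers measure 117 mm over their backs; the gripper's body (75 mm by 190 mm) begins 51 mm behind the grasp point.
Start: joints at [-79.269, 30.224, 82.088, -0, 67.689, -10.227], TCP at [0.224, -0.584, 0.223] pointing down, gripper open.
Joint ranges: [-176.69, 176.69], [-43.24, 126.21], [12.49, 139.97], [-82, 262], [0, 151.66], [-163.58, 163.58]. Speed limits (degrees/s): [159.86, 159.86, 180, 180, 180, 180].

### API

Orientations are given as a 3x3 rotation matrix whose columns are the frame's x, y, z axes.
In Python, from rig import bot, vision, order gives the robot as it stands. The module is installed in compiled form; this text tells all that it offers.
- The arm moves only by the tool move_arm, never from a script. Its argument "moves" is a list of rows, each an object of numbers: "hand": the finger opening in mm, from 0 to 87; "x", "y", "z": the shift along the tool's x, y, z in units of 25 mm (1.0 is 25 mm); "wx", "wy", "wz": the turn, a rotation vector about the tool's x, y, z in degrees. In form: [{"hand": .., "x": .., "y": .., "z": .., "wx": .., "wy": .., "wz": ..}, ...]. A call has 1 to 20 rows; each row shifts and turns the commanded pose from where the row before left it, along the tool's axes as they then stand; what a row does not reach is not made up. A row lasts 1/10 s, in which the tool goes at most 50 mm and 8.59 degrees, less where a joint would pass 70% of its speed; a pose out of reach is approached as far as the arm can. A call is refused whole if a number of a shift passes 1 or a number of a turn 8.59, either way. A call with a gripper value outside its range is refused whole. The fingers move at their own pace and stop on an object; the grip force is fixed at half the most. Time passes only in rows, so rows that do not move let the fingers close. It gives the time, the measured TCP pose, the force and the opening at its end, in the units of the state.
- bot.read_state(): the state, without advancing time (a new reading comes with each control period).
- vision.capture(name): name is "scene" or "top" or "wrist"; returns a dict with "image" (480x640x3 uint8, red, green, blue), "z_map" (480x640 float32, m along the optical axis (not along the pixel's ray), 0 where there is no reading), "fx", "fy", "cx", "cy" (pixels), "pose" (4x4, takes a point from camera to world coordinates); the wrist camera has in their place "hand_eye" (4x4, takes a point from camera to tool coordinates, whose origin is the TCP and whose axes are the flange's). Camera axes: x right, y down, z forward; pixel columns grow to the right and rows downward; lengths in m; the calibration is good to about 2 mm. The wrist camera is an equidistant fisheye: a pixel r from the principal point sees the ray r / f radians off the axis. A picture is of the moment at which its call begins: read the wrist's pose just before it.
- order.hand_in(): hands the job in, once; it reports no verdict.
The state is a dict: "time_s": time; "joint_positions": joint angles; "qvel": joint speeds; "tau": joint torques, N m; "position": TCP position; "tcp_rot": TCP orientation; "force": force on the tool from outside, world axes, zero at the start; "moment": the same for the moment, N m; "opening": opening from 0.0 (shut) to 1.0 (fully open).
Only numpy, scipy, OpenCV 4.12 (cv2) and the standard library are available. Lean on these libraries where they do the work, as an engineer would, in place of code of your own. Each camera call takes 0.05 s, during which the arm holds its last target.

### The job

Pushing only, without gripping or lifting anything, swing the lever of the can lifter's setting ring round until its pointer lines up with the one long mark on the scale. Then push the locking block on the stand's right side inward until it stops, leaving the pointer on the mark. Leave the can standing on the lifter plate and everything else round the stand as it is.

Things in the scene. Friction and masses are not known exactly. Their poses are not given: they have to be found in the camera images.
- lifter_stand: low grey can-lifter stand fixed to the table: round foot 190 mm across, a steel ring and in its middle a plate 40 mm above the table with an open can on it. Origin on the table under the ring's vertical turning axis. Its own -x side (towards the robot, give or take the stand's yaw) bears the scale and lever, its own -y side the locking block
- long_mark (a point): point on the long scale mark, 150 mm from the ring's axis, 21 mm above the table. The scale is a flat light-grey sector (100 to 188 mm from the axis, top 20 mm above the table) with seven radial dark marks 0.25 rad apart: six short ones (14 mm long, 3 mm wide) and one long one (65 mm long, 5 mm wide). The sector stands at a different angle round the axis on each occasion
- pointer_tip (a point): tip of the lever's pointer, 150 mm from the ring's axis, 26 mm above the table; the lever is set when the tip stands over the long mark
- paddle_center (a point): middle of the upright paddle near the lever's end, 130 mm from the ring's axis. The paddle is 28 mm radially by 16 to 18 mm thick round the arc, from 32 to 84 mm above the table (black cap on top); push its flat side at about 45 to 70 mm above the table
- setting_lever (a joint): angle of the ring and lever (rad): 0 points along the stand's own -x, growing counter-clockwise seen from above (lever moves to the robot's right), range -1.15 to 1.15. It starts left of the long mark, at least 0.4 rad away. It turns against dry friction (about 2 N at the paddle) and stays where it is left
- lock_center (a point): middle of the upright plate on the locking block, 58 mm above the table and 136 mm from the ring's axis on the stand's own -y side when out. The plate is 34 mm wide along the stand's x, 16 to 18 mm thick along its y, from 29 to 84 mm above the table, black cap on top
- lock_block (a joint): travel of the locking block (m): 0 out, 0.020 fully in. It slides along the stand's own +y, towards the ring's axis, against dry friction of about 3 N up to a hard stop and stays where it is left; it does not itself hold the ring
- can: open empty can standing loose on the lifter plate, 71 mm across, 106 mm high, its top 146 mm above the table; origin at the centre of its underside
- lid_stack_1: bystander: left stack of can lids, 73 mm across, 86 mm high, at the back; not to be moved
- lid_stack_2: bystander: right stack of can lids, 73 mm across, 100 mm high, at the back; not to be moved
- marker_black: bystander: marker pen lying left of the stand, 130 mm long, 13 mm high; not to be moved
- sealed_can: bystander: closed can, 71 mm across, 107 mm high, at the left; not to be moved
- tape_roll: bystander: roll of tape lying flat, 68 mm across, 24 mm high, at the right; not to be moved
- tongs: bystander: small steel tongs lying flat, 210 mm long, at the left near the robot; not to be moved

How it is judged (in metres and radians):
On the way, in this order (a step that is already met when the one before it is completed fails the run):
1. the pointer stands on the long mark while the locking block is still out (horizontal distance between pointer_tip and long_mark below 0.007 m and value of joint lock_block below 0.008 m), for 0.2 s.
2. the locking block is pushed in with the pointer on the mark (horizontal distance between pointer_tip and long_mark below 0.007 m and value of joint lock_block above 0.0165 m), for 0.2 s.
At the end, for the whole second after the job is handed in: Pointer tip within 7 mm of the long mark's centre line, lever at rest, locking block in by at least 16.5 of its 20 mm, can standing upright within 15 mm of the plate's centre (all of step 2 and velocity of joint setting_lever between -0.02 and 0.02 rad/s and horizontal distance between can and lifter_stand below 0.015 m and angle between can's own z axis and vertical below 0.1 rad and linear speed of can below 0.02 m/s); the robot touches nothing.
It fails at once if the lever's paddle is gripped from both sides (contact force between the fingers and setting_lever_c0 above 1 N and contact force between the fingers and setting_lever_c1 above 1 N).
It fails at once if the locking block is gripped from both sides (contact force between the fingers and lock_block_c0 above 1 N and contact force between the fingers and lock_block_c1 above 1 N).
It fails at once if the can on the plate is pushed, lifted or tipped (distance of can from where it was at the start of the episode above 0.012 m or angle between can's own z axis and vertical above 0.2 rad).
It fails at once if a bystander is displaced (distance of any of lid_stack_1, lid_stack_2, marker_black, sealed_can, tape_roll, tongs from where it was at the start of the episode above 0.02 m).
It also fails if it takes over 51 s, if anything falls off the work surface, if the arm or the gripper's body presses on something with over 40 N, if the wrist force passes 120 N, or if a joint passes its speed limit or range.

## Working session

There is one attempt and no reset: what is moved stays moved. The work goes in short steps, Python scripts to look and compute and a tool call to move; the robot and the scene stay as the last step left them, time stands still between calls to the robot, and variables do not carry over. Pictures are saved under pics/ and viewed, and the job is handed in when it is done.

Besides the shell and the picture viewer there is one more tool, called after "Request:" as a command line: name --argument value ..., lists and objects as JSON in quotes. move_arm: Moves the arm, as the interface text tells. Its arguments: {"type":"object","properties":{"moves":{"type":"array"}},"required":["moves"]}

```bash
mkdir -p pics
python3 - <<'E'
from rig import bot,vision
import cv2,numpy as np
s=bot.read_state();print(s['time_s'],s['position'],s['tcp_rot'],s['opening'],bot.hold_point_z)
for n in('scene','top'):
    c=vision.capture(n);cv2.imwrite(f'pics/{n}0.png',c['image'][:,:,::-1]);np.savez(f'{n}0.npz',**{k:v for k,v in c.items()})
    print(n,c['fx'],c['fy'],c['cx'],c['cy'],c['pose'])
E
```

```text
0.0 [ 0.22345033 -0.58290625  0.22157471] [[ 9.33831928e-01  3.57711827e-01 -4.22738268e-04]
 [ 3.57711888e-01 -9.33829568e-01  2.13167373e-03]
 [ 3.67759411e-04 -2.14184349e-03 -9.99997639e-01]] 0.9986670774118659 0.0187
scene 482.1750435042621 482.1750435042621 312.50957604479345 235.12818197198027 [[-0.87668272 -0.3435972   0.33670221  0.16817818]
 [-0.48095046  0.64154329 -0.59758586  0.70227249]
 [-0.01068022 -0.68583028 -0.72768315  0.91945462]
 [ 0.          0.          0.          1.        ]]
top 526.1908783262804 526.1908783262804 318.4384979451908 237.7458512430166 [[-0.00680526 -0.98873877  0.14949697  0.34989553]
 [-0.99997387  0.00636385 -0.00343083  0.0200655 ]
 [ 0.00244082 -0.14951641 -0.98875623  1.39226801]
 [ 0.          0.          0.          1.        ]]
```

View pics/scene0.png

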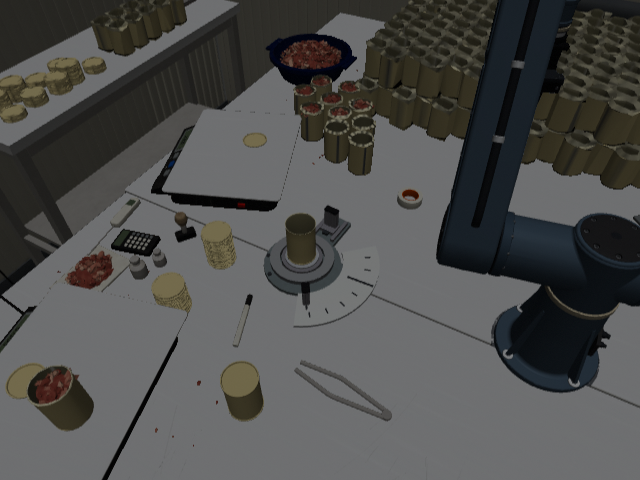

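View pics/top0.png

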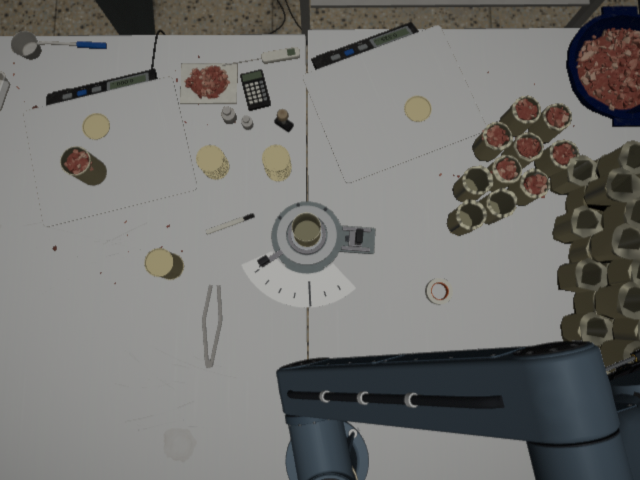

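The top view shows the stand at about (307,237), the lever cap at (264,261), the long mark at (309,292) and the lock cap at (359,237). I'll zoom in and measure these.

```bash
cat > h.py <<'E'
import numpy as np
def ray(c,u,v,z):
    P=c['pose'];d=P[:3,:3]@np.array([(u-c['cx'])/c['fx'],(v-c['cy'])/c['fy'],1]);o=P[:3,3]
    return o+d*(z-o[2])/d[2]
def cloud(c):
    v,u=np.mgrid[:480,:640];z=c['z_map'];p=np.stack([(u-c['cx'])/c['fx']*z,(v-c['cy'])/c['fy']*z,z],-1)
    return p@c['pose'][:3,:3].T+c['pose'][:3,3]
E
python3 - <<'E'
import numpy as np,cv2
from h import *
c=np.load('top0.npz');im=c['image'][:,:,::-1]
cr=cv2.resize(im[185:320,220:400],None,fx=4.4,fy=4.4,interpolation=cv2.INTER_CUBIC);cr=np.clip(cr*1.6,0,255).astype('uint8');cv2.imwrite('pics/crop0.png',cr)
w=cloud(c)
sub=(slice(185,320),slice(220,400))
W=w[sub];g=c['image'][sub].astype(int).sum(-1)
H=W[...,2]
for lo,hi,n in((.137,.155,'cantop'),(.075,.095,'caps'),(.016,.024,'scale')):
    m=(H>lo)&(H<hi);print(n,m.sum())
    k,l,st,ce=cv2.connectedComponentsWithStats(m.astype('uint8'))
    for i in range(1,k):
        if st[i,4]>15: q=W[l==i];print(st[i],q.mean(0).round(4),q.min(0).round(3),q.max(0).round(3))
for n,u,v,z in(('lm',309,292,.02),):print(ray(c,u,v,z))
E
```

```text
cantop 84
[72 27 28 23 59] [0.5868 0.0539 0.144 ] [0.548 0.014 0.137] [0.602 0.079 0.15 ]
caps 250
[74 32 25 10 40] [0.5943 0.0469 0.0846] [0.578 0.016 0.075] [0.601 0.077 0.095]
[136  43   7  15  98] [ 0.5535 -0.0865  0.0842] [ 0.536 -0.095  0.079] [ 0.572 -0.079  0.09 ]
[76 54 21  6 25] [0.5358 0.0462 0.0852] [0.532 0.022 0.076] [0.544 0.072 0.094]
[37 70 12 11 79] [0.4925 0.155  0.0845] [0.48  0.142 0.078] [0.505 0.17  0.091]
scale 3671
[64 17 16 11 42] [0.64   0.086  0.0185] [0.627 0.066 0.016] [0.655 0.107 0.023]
[101  20   9   9  27] [ 0.6354 -0.002   0.0186] [ 0.624 -0.013  0.016] [0.646 0.008 0.023]
[52 29 13 30 64] [0.588  0.1246 0.0185] [0.545 0.106 0.016] [0.623 0.138 0.024]
[102  31  28  50 243] [ 0.5491 -0.0347  0.0186] [ 0.485 -0.066  0.016] [0.616 0.006 0.024]
[141  43  14  21 129] [ 0.5547 -0.1159  0.0188] [ 0.529 -0.132  0.016] [ 0.583 -0.097  0.024]
[125  63  11   4  17] [ 0.5242 -0.0672  0.0193] [ 0.521 -0.08   0.016] [ 0.529 -0.054  0.023]
[143  63  11   5  23] [ 0.5219 -0.1169  0.0188] [ 0.519 -0.128  0.016] [ 0.53  -0.102  0.023]
[  22   66  114   56 2904] [0.44   0.0686 0.0203] [ 0.379 -0.079  0.016] [0.523 0.216 0.024]
[95 77  6  7 16] [0.4869 0.0174 0.0186] [0.478 0.012 0.016] [0.493 0.025 0.023]
[0.41504072 0.04078483 0.02      ]
```

View pics/crop0.png

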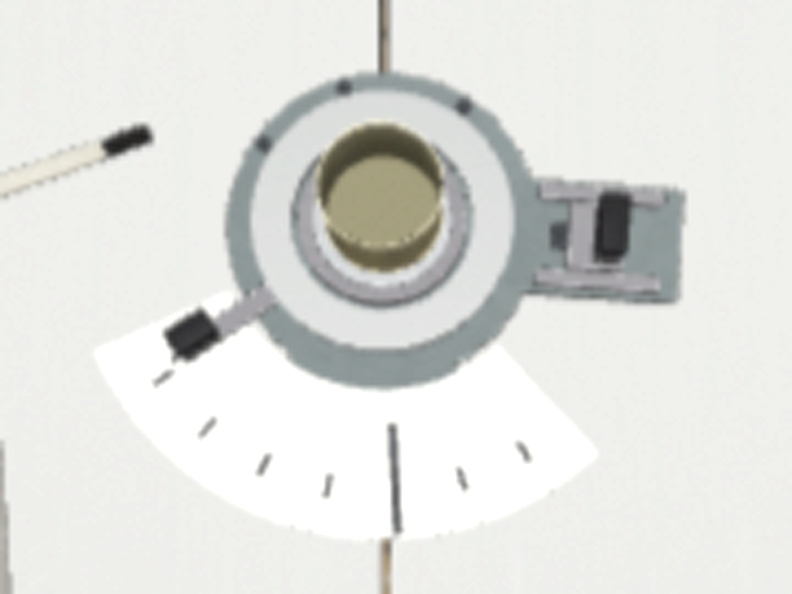

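Run:
```python
import numpy as np,cv2
from scipy.optimize import least_squares
from h import *
c=np.load('top0.npz')
R=lambda cu,cv_,z:ray(c,(cu+.5)/4.4+220-.5,(cv_+.5)/4.4+185-.5,z)
arc=np.array([R(u,v,.02)[:2] for u,v in((96,352),(130,408),(175,455),(225,492),(285,522),(330,535),(380,541),(430,539),(480,525),(540,497),(598,453))])
f=least_squares(lambda p:np.hypot(*(arc-p[:2]).T)-p[2],[.56,.04,.188]);print('sector free',f.x,f.fun.round(4))
f=least_squares(lambda p:np.hypot(*(arc-p[:2]).T)-.188,[.56,.04]);print('sector fix',f.x)
foot=[(385,388),(300,363),(232,270),(226,215),(535,215),(520,165),(250,130),(320,82),(384,71),(450,84),(440,378)]
for z in(.0,.01,.02,.03):
    q=np.array([R(u,v,z)[:2] for u,v in foot]);g=least_squares(lambda p:np.hypot(*(q-p[:2]).T)-p[2],[.56,.04,.1]);print('foot',z,g.x,abs(g.fun).max())
ax=f.x
m0,m1=R(392,425,.02)[:2],R(397,531,.02)[:2]
for m in(m0,m1,):d=m-ax;print('mark',m,np.hypot(*d),np.degrees(np.arctan2(d[1],d[0])))
for u,v in((162,378),(208,427),(265,464),(328,485),(462,478),(523,451)):
    d=R(u,v,.02)[:2]-ax;print(np.hypot(*d).round(4),np.arctan2(d[1],d[0]).round(4))
for n,(u,v) in dict(pad=(191,335),lock=(612,226)).items():
    p=R(u,v,.084);d=p[:2]-ax;print(n,p,np.hypot(*d),np.arctan2(d[1],d[0]))
```

```text
sector free [0.56243497 0.04487791 0.18635489] [ 0.0016  0.0001 -0.0016 -0.0018 -0.0005  0.0004  0.0011  0.0018  0.0004
 -0.0005 -0.001 ]
sector fix [0.56428598 0.04446775]
foot 0.0 [0.56501059 0.04857414 0.09650895] 0.003221401077714972
foot 0.01 [0.56346552 0.04836938 0.09581577] 0.0031982632321989335
foot 0.02 [0.56192045 0.04816462 0.09512259] 0.003175125390180597
foot 0.03 [0.56037538 0.04795985 0.09442941] 0.003151987551338553
mark [0.44305022 0.04143894] 0.12127359463299207 -178.5688868673909
mark [0.38077064 0.03875057] 0.18360437590474063 -178.21560138534647
0.1623 2.1769
0.1613 2.4256
0.1608 2.677
0.1602 2.9222
0.159 -2.8599
0.1589 -2.6112
pad [0.49048981 0.15431505 0.084     ] 0.13233405891909364 2.1623491231850256
lock [ 0.5515504  -0.08582537  0.084     ] 0.13091406494446287 -1.6682324709070424
```

Request:
move_arm --moves '[{"hand": 0, "x": 0.45, "y": -0.48, "z": 0}, {"hand": 0, "x": 0.89, "y": -0.95}, {"hand": 0, "x": 0.89, "y": -0.95}, {"hand": 0, "x": 0.89, "y": -0.95}, {"hand": 0, "x": 0.89, "y": -0.95}, {"hand": 0, "x": 0.89, "y": -0.95}, {"hand": 0, "x": 0.89, "y": -0.95}, {"hand": 0, "x": 0.89, "y": -0.95}, {"hand": 0, "x": 0.89, "y": -0.95}, {"hand": 0, "x": 0.89, "y": -0.95}, {"hand": 0, "x": 0.89, "y": -0.95}, {"hand": 0, "x": 0.89, "y": -0.95}, {"hand": 0, "x": 0.89, "y": -0.95}, {"hand": 0, "x": 0.89, "y": -0.95}, {"hand": 0, "x": 0.89, "y": -0.95}, {"hand": 0, "x": 0.89, "y": -0.95}, {"hand": 0, "x": 0.89, "y": -0.95}, {"hand": 0, "x": 0.89, "y": -0.95}, {"hand": 0, "x": 0.89, "y": -0.95}, {"hand": 0, "x": 0.89, "y": -0.95}]'

```text
schema error: expected keys hand, x, y, z, wx, wy, wz
```

Request:
move_arm --moves '[{"hand": 0, "x": 0.89, "y": -0.95}, {"hand": 0, "x": 0.89, "y": -0.95}, {"hand": 0, "x": 0.89, "y": -0.95}, {"hand": 0, "x": 0.89, "y": -0.95}, {"hand": 0, "x": 0.89, "y": -0.95}, {"hand": 0, "x": 0.45, "y": -0.48}, {"hand": 0, "wz": -8.3}, {"hand": 0, "wz": -8.3}, {"hand": 0, "wz": -8.3}, {"hand": 0, "wz": -8.3}, {"hand": 0, "wz": -8.3}, {"hand": 0, "wz": -8.3}, {"hand": 0, "wz": -8.3}, {"hand": 0, "wz": -8.3}, {"hand": 0, "wz": -8.3}, {"hand": 0, "wz": -8.3}, {"hand": 0}, {"hand": 0}]'

```text
schema error: expected keys hand, x, y, z, wx, wy, wz
```

All keys are required in each row.

Request:
move_arm --moves '[{"hand": 0, "x": 0.45, "y": -0.48, "z": 0, "wx": 0, "wy": 0, "wz": 0}, {"hand": 0, "x": 0.89, "y": -0.95, "z": 0, "wx": 0, "wy": 0, "wz": 0}, {"hand": 0, "x": 0.89, "y": -0.95, "z": 0, "wx": 0, "wy": 0, "wz": 0}, {"hand": 0, "x": 0.89, "y": -0.95, "z": 0, "wx": 0, "wy": 0, "wz": 0}, {"hand": 0, "x": 0.89, "y": -0.95, "z": 0, "wx": 0, "wy": 0, "wz": 0}, {"hand": 0, "x": 0.89, "y": -0.95, "z": 0, "wx": 0, "wy": 0, "wz": 0}, {"hand": 0, "x": 0.89, "y": -0.95, "z": 0, "wx": 0, "wy": 0, "wz": 0}, {"hand": 0, "x": 0.89, "y": -0.95, "z": 0, "wx": 0, "wy": 0, "wz": 0}, {"hand": 0, "x": 0.89, "y": -0.95, "z": 0, "wx": 0, "wy": 0, "wz": 0}, {"hand": 0, "x": 0.89, "y": -0.95, "z": 0, "wx": 0, "wy": 0, "wz": 0}, {"hand": 0, "x": 0.89, "y": -0.95, "z": 0, "wx": 0, "wy": 0, "wz": 0}, {"hand": 0, "x": 0.89, "y": -0.95, "z": 0, "wx": 0, "wy": 0, "wz": 0}, {"hand": 0, "x": 0.89, "y": -0.95, "z": 0, "wx": 0, "wy": 0, "wz": 0}, {"hand": 0, "x": 0.89, "y": -0.95, "z": 0, "wx": 0, "wy": 0, "wz": 0}, {"hand": 0, "x": 0.89, "y": -0.95, "z": 0, "wx": 0, "wy": 0, "wz": 0}, {"hand": 0, "x": 0.89, "y": -0.95, "z": 0, "wx": 0, "wy": 0, "wz": 0}, {"hand": 0, "x": 0.89, "y": -0.95, "z": 0, "wx": 0, "wy": 0, "wz": 0}, {"hand": 0, "x": 0.89, "y": -0.95, "z": 0, "wx": 0, "wy": 0, "wz": 0}, {"hand": 0, "x": 0.89, "y": -0.95, "z": 0, "wx": 0, "wy": 0, "wz": 0}, {"hand": 0, "x": 0.89, "y": -0.95, "z": 0, "wx": 0, "wy": 0, "wz": 0}]'

```text
time_s: 2.1
position: [0.4632, 0.0056, 0.2223]
tcp_rot: [[0.934, 0.358, -0.001], [0.358, -0.934, 0.0], [-0.001, -0.0, -1.0]]
force: [-0.1, -0.5, -0.1]
opening: -0.001
```

Request:
move_arm --moves '[{"hand": 0, "x": 0.89, "y": -0.95, "z": 0, "wx": 0, "wy": 0, "wz": 0}, {"hand": 0, "x": 0.89, "y": -0.95, "z": 0, "wx": 0, "wy": 0, "wz": 0}, {"hand": 0, "x": 0.89, "y": -0.95, "z": 0, "wx": 0, "wy": 0, "wz": 0}, {"hand": 0, "x": 0.89, "y": -0.95, "z": 0, "wx": 0, "wy": 0, "wz": 0}, {"hand": 0, "x": 0.89, "y": -0.95, "z": 0, "wx": 0, "wy": 0, "wz": 0}, {"hand": 0, "x": 0.45, "y": -0.48, "z": 0, "wx": 0, "wy": 0, "wz": 0}, {"hand": 0, "x": 0, "y": 0, "z": 0, "wx": 0, "wy": 0, "wz": -8.3}, {"hand": 0, "x": 0, "y": 0, "z": 0, "wx": 0, "wy": 0, "wz": -8.3}, {"hand": 0, "x": 0, "y": 0, "z": 0, "wx": 0, "wy": 0, "wz": -8.3}, {"hand": 0, "x": 0, "y": 0, "z": 0, "wx": 0, "wy": 0, "wz": -8.3}, {"hand": 0, "x": 0, "y": 0, "z": 0, "wx": 0, "wy": 0, "wz": -8.3}, {"hand": 0, "x": 0, "y": 0, "z": 0, "wx": 0, "wy": 0, "wz": -8.3}, {"hand": 0, "x": 0, "y": 0, "z": 0, "wx": 0, "wy": 0, "wz": -8.3}, {"hand": 0, "x": 0, "y": 0, "z": 0, "wx": 0, "wy": 0, "wz": -8.3}, {"hand": 0, "x": 0, "y": 0, "z": 0, "wx": 0, "wy": 0, "wz": -8.3}, {"hand": 0, "x": 0, "y": 0, "z": 0, "wx": 0, "wy": 0, "wz": -8.3}, {"hand": 0, "x": 0, "y": 0, "z": 0, "wx": 0, "wy": 0, "wz": 0}, {"hand": 0, "x": 0, "y": 0, "z": 0, "wx": 0, "wy": 0, "wz": 0}]'

```text
time_s: 3.9
position: [0.5305, 0.1697, 0.2224]
tcp_rot: [[-0.238, 0.971, -0.001], [0.971, 0.238, -0.0], [-0.0, -0.001, -1.0]]
force: [-0.1, 0.3, 1.2]
opening: 0.007
```

Request:
move_arm --moves '[{"hand": 0, "x": 0, "y": 0, "z": 0.5, "wx": 0, "wy": 0, "wz": 0}, {"hand": 0, "x": 0, "y": 0, "z": 1, "wx": 0, "wy": 0, "wz": 0}, {"hand": 0, "x": 0, "y": 0, "z": 1, "wx": 0, "wy": 0, "wz": 0}, {"hand": 0, "x": 0, "y": 0, "z": 1, "wx": 0, "wy": 0, "wz": 0}, {"hand": 0, "x": 0, "y": 0, "z": 1, "wx": 0, "wy": 0, "wz": 0}, {"hand": 0, "x": 0, "y": 0, "z": 1, "wx": 0, "wy": 0, "wz": 0}, {"hand": 0, "x": 0, "y": 0, "z": 0.8, "wx": 0, "wy": 0, "wz": 0}, {"hand": 0, "x": 0, "y": 0, "z": 0.4, "wx": 0, "wy": 0, "wz": 0}, {"hand": 0, "x": 0, "y": 0, "z": 0, "wx": 0, "wy": 0, "wz": 0}]'

```text
time_s: 4.8
position: [0.5294, 0.1699, 0.0532]
tcp_rot: [[-0.24, 0.971, -0.004], [0.971, 0.24, -0.0], [0.001, -0.004, -1.0]]
force: [-0.2, -0.2, 0.5]
opening: 0.003
```

Run:
```python
from rig import bot,vision
import cv2,numpy as np
s=bot.read_state();print(s['position'],s['force'])
c=vision.capture('scene');cv2.imwrite('pics/s1.png',cv2.resize(c['image'][170:350,200:440,::-1],None,fx=3,fy=3,interpolation=cv2.INTER_CUBIC))
c=vision.capture('wrist');cv2.imwrite('pics/w1.png',c['image'][:,:,::-1])
```

```text
[0.52941854 0.16989023 0.05320866] [-0.17525662 -0.19854688  0.53681782]
```

View pics/s1.png

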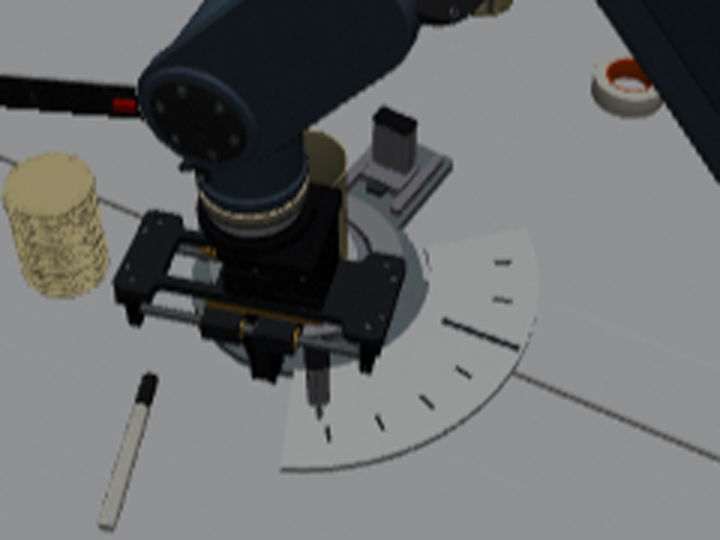

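View pics/w1.png

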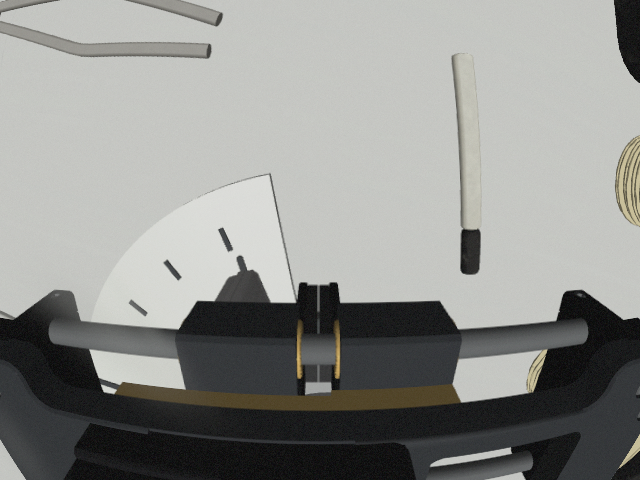

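Request:
move_arm --moves '[{"hand": 0, "x": -0.006, "y": -0.256, "z": 0, "wx": 0, "wy": 0, "wz": -2.86}, {"hand": 0, "x": -0.006, "y": -0.256, "z": 0, "wx": 0, "wy": 0, "wz": -2.86}, {"hand": 0, "x": -0.006, "y": -0.256, "z": 0, "wx": 0, "wy": 0, "wz": -2.86}, {"hand": 0, "x": -0.006, "y": -0.256, "z": 0, "wx": 0, "wy": 0, "wz": -2.86}, {"hand": 0, "x": -0.006, "y": -0.256, "z": 0, "wx": 0, "wy": 0, "wz": -2.86}, {"hand": 0, "x": -0.006, "y": -0.256, "z": 0, "wx": 0, "wy": 0, "wz": -2.86}, {"hand": 0, "x": -0.006, "y": -0.256, "z": 0, "wx": 0, "wy": 0, "wz": -2.86}, {"hand": 0, "x": -0.006, "y": -0.256, "z": 0, "wx": 0, "wy": 0, "wz": -2.86}, {"hand": 0, "x": -0.006, "y": -0.256, "z": 0, "wx": 0, "wy": 0, "wz": -2.86}, {"hand": 0, "x": -0.006, "y": -0.256, "z": 0, "wx": 0, "wy": 0, "wz": -2.86}]'

```text
time_s: 5.9
position: [0.478, 0.1404, 0.0568]
tcp_rot: [[-0.678, 0.735, 0.008], [0.735, 0.678, 0.001], [-0.005, 0.006, -1.0]]
force: [2.2, 1.1, -0.6]
opening: 0.002
```

```bash
cat > look.py <<'E'
import sys
from rig import bot,vision
import cv2,numpy as np
n=sys.argv[1]
s=bot.read_state();p=np.array(s['position'])-[.563,.0463,0];R=np.array(s['tcp_rot'])
print(s['time_s'],s['position'],'F',np.round(s['force'],1),'r',np.hypot(p[0],p[1]),'phi',np.arctan2(p[1],p[0])%6.2832,'xyaw',np.arctan2(R[1,0],R[0,0])%6.2832)
c=vision.capture('wrist');cv2.imwrite(f'pics/{n}.png',c['image'][:,:,::-1])
np.savez(n+'.npz',R=R,p=s['position'],**c)
E
python3 look.py w2
```

```text
5.9 [0.4779975  0.14043911 0.05678567] F [ 2.2  1.1 -0.6] r 0.12683688938211385 phi 2.3052364686697486 xyaw 2.315299966542262
```

View pics/w2.png

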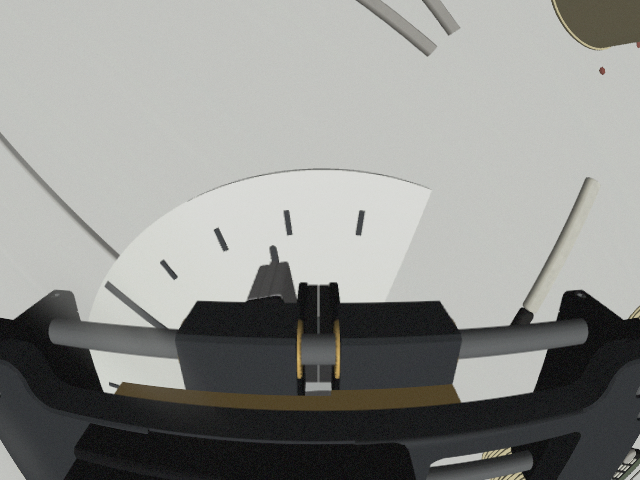

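```bash
cat > wr.py <<'E'
import numpy as np
def wray(c,u,v,z):
    x=(u-c['cx'])/c['fx'];y=(v-c['cy'])/c['fy'];t=np.hypot(x,y)
    d=np.array([np.sin(t)*x/t,np.sin(t)*y/t,np.cos(t)]);H=c['hand_eye']
    d=c['R']@H[:3,:3]@d;o=c['p']+c['R']@H[:3,3]
    return o+d*(z-o[2])/d[2]
def pol(p,ax=(.563,.0463)):
    d=p[:2]-np.array(ax);return np.hypot(*d).round(4),(np.arctan2(d[1],d[0])%6.28318).round(4)
E
python3 - <<'E'
import numpy as np
from wr import *
c=np.load('w2.npz')
print('tip',pol(wray(c,272,248,.026)))
for u,v in((361,223),(288,222),(221,239),(169,270)):print('m',pol(wray(c,u,v,.02)))
for u,v in((108,285),(165,327)):print('long',pol(wray(c,u,v,.02)))
E
```

```text
tip (np.float64(0.1469), np.float64(2.483))
m (np.float64(0.1594), np.float64(2.1589))
m (np.float64(0.1588), np.float64(2.4148))
m (np.float64(0.1581), np.float64(2.6692))
m (np.float64(0.157), np.float64(2.9263))
long (np.float64(0.1805), np.float64(3.1825))
long (np.float64(0.133), np.float64(3.1647))
```

Request:
move_arm --moves '[{"hand": 0, "x": -0.006, "y": -0.256, "z": 0, "wx": 0, "wy": 0, "wz": -2.86}, {"hand": 0, "x": -0.006, "y": -0.256, "z": 0, "wx": 0, "wy": 0, "wz": -2.86}, {"hand": 0, "x": -0.006, "y": -0.256, "z": 0, "wx": 0, "wy": 0, "wz": -2.86}, {"hand": 0, "x": -0.006, "y": -0.256, "z": 0, "wx": 0, "wy": 0, "wz": -2.86}, {"hand": 0, "x": -0.006, "y": -0.256, "z": 0, "wx": 0, "wy": 0, "wz": -2.86}, {"hand": 0, "x": -0.006, "y": -0.256, "z": 0, "wx": 0, "wy": 0, "wz": -2.86}, {"hand": 0, "x": -0.006, "y": -0.256, "z": 0, "wx": 0, "wy": 0, "wz": -2.86}, {"hand": 0, "x": -0.006, "y": -0.256, "z": 0, "wx": 0, "wy": 0, "wz": -2.86}, {"hand": 0, "x": -0.006, "y": -0.256, "z": 0, "wx": 0, "wy": 0, "wz": -2.86}, {"hand": 0, "x": -0.006, "y": -0.256, "z": 0, "wx": 0, "wy": 0, "wz": -2.86}, {"hand": 0, "x": -0.003, "y": -0.128, "z": 0, "wx": 0, "wy": 0, "wz": -1.43}, {"hand": 0, "x": 0, "y": 0, "z": 0, "wx": 0, "wy": 0, "wz": 0}, {"hand": 0, "x": 0, "y": 0, "z": 0, "wx": 0, "wy": 0, "wz": 0}]'

```text
time_s: 7.25
position: [0.4399, 0.0842, 0.0557]
tcp_rot: [[-0.954, 0.3, 0.002], [0.3, 0.954, -0.0], [-0.002, 0.0, -1.0]]
force: [0.4, 0.2, -0.0]
opening: 0.005
```

```bash
python3 look.py w3
```

```text
7.25 [0.43994147 0.08422572 0.05573631] F [ 0.4  0.2 -0. ] r 0.12877018731967557 phi 2.8426368363641745 xyaw 2.8365109452129302
```

View pics/w3.png

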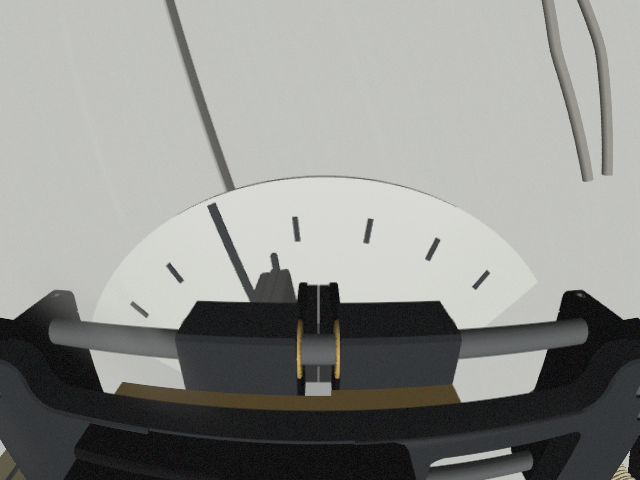

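Run:
```python
import numpy as np
from wr import *
c=np.load('w3.npz')
print('tip',pol(wray(c,274,254,.026)))
for u,v in((296,229),(369,231),(433,249),(174,273)):print('m',pol(wray(c,u,v,.02)))
for u,v in((212,206),(230,248),(251,297)):print('long',pol(wray(c,u,v,.02)))
```

```text
tip (np.float64(0.1462), np.float64(3.0108))
m (np.float64(0.1572), np.float64(2.9212))
m (np.float64(0.1579), np.float64(2.662))
m (np.float64(0.159), np.float64(2.4094))
m (np.float64(0.1567), np.float64(3.4378))
long (np.float64(0.1806), np.float64(3.178))
long (np.float64(0.1543), np.float64(3.1774))
long (np.float64(0.1217), np.float64(3.1819))
```

Request:
move_arm --moves '[{"hand": 0, "x": -0.004, "y": -0.2, "z": 0, "wx": 0, "wy": 0, "wz": -2.3}, {"hand": 0, "x": -0.004, "y": -0.2, "z": 0, "wx": 0, "wy": 0, "wz": -2.3}, {"hand": 0, "x": -0.003, "y": -0.18, "z": 0, "wx": 0, "wy": 0, "wz": -2.0}, {"hand": 0, "x": -0.002, "y": -0.12, "z": 0, "wx": 0, "wy": 0, "wz": -1.4}, {"hand": 0, "x": -0.001, "y": -0.08, "z": 0, "wx": 0, "wy": 0, "wz": -0.9}, {"hand": 0, "x": -0.001, "y": -0.05, "z": 0, "wx": 0, "wy": 0, "wz": -0.6}, {"hand": 0, "x": 0, "y": 0, "z": 0, "wx": 0, "wy": 0, "wz": 0}, {"hand": 0, "x": 0, "y": 0, "z": 0, "wx": 0, "wy": 0, "wz": 0}, {"hand": 0, "x": 0, "y": 0, "z": 0, "wx": 0, "wy": 0, "wz": 0}]'

```text
time_s: 8.2
position: [0.4346, 0.064, 0.055]
tcp_rot: [[-0.99, 0.138, -0.0], [0.138, 0.99, 0.0], [0.0, -0.0, -1.0]]
force: [1.7, 0.9, 0.6]
opening: 0.004
```

```bash
python3 look.py w4
```

```text
8.2 [0.43460875 0.06401862 0.05499593] F [1.7 0.9 0.6] r 0.12960811218264312 phi 3.0044540224319096 xyaw 3.0034672640836613
```

View pics/w4.png

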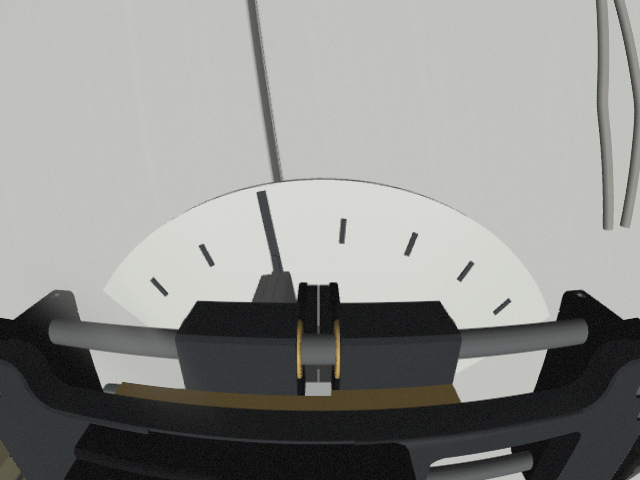

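Request:
move_arm --moves '[{"hand": 0, "x": 0, "y": 0.4, "z": 0, "wx": 0, "wy": 0, "wz": 0}, {"hand": 0, "x": 0, "y": 0.6, "z": 0, "wx": 0, "wy": 0, "wz": 0}, {"hand": 0, "x": 0, "y": 0, "z": -0.6, "wx": 0, "wy": 0, "wz": 0}, {"hand": 0, "x": 0, "y": 0, "z": -1, "wx": 0, "wy": 0, "wz": 0}, {"hand": 0, "x": 0, "y": 0, "z": -1, "wx": 0, "wy": 0, "wz": 0}, {"hand": 0, "x": 0, "y": 0, "z": -1, "wx": 0, "wy": 0, "wz": 0}, {"hand": 0, "x": 0, "y": 0, "z": -1, "wx": 0, "wy": 0, "wz": 0}, {"hand": 0, "x": 0, "y": 0, "z": -1, "wx": 0, "wy": 0, "wz": 0}, {"hand": 0, "x": 0, "y": 0, "z": -0.5, "wx": 0, "wy": 0, "wz": 0}, {"hand": 0, "x": 0, "y": 0, "z": 0, "wx": 0, "wy": 0, "wz": 0}]'

```text
time_s: 9.25
position: [0.4387, 0.0892, 0.209]
tcp_rot: [[-0.991, 0.137, 0.003], [0.137, 0.991, -0.0], [-0.003, 0.0, -1.0]]
force: [0.7, -0.1, 1.0]
opening: 0.005
```

```bash
python3 look.py w5
```

```text
9.25 [0.43871615 0.08915278 0.20897722] F [ 0.7 -0.1  1. ] r 0.13146419760974232 phi 2.809559961766258 xyaw 3.0039535296428843
```

View pics/w5.png

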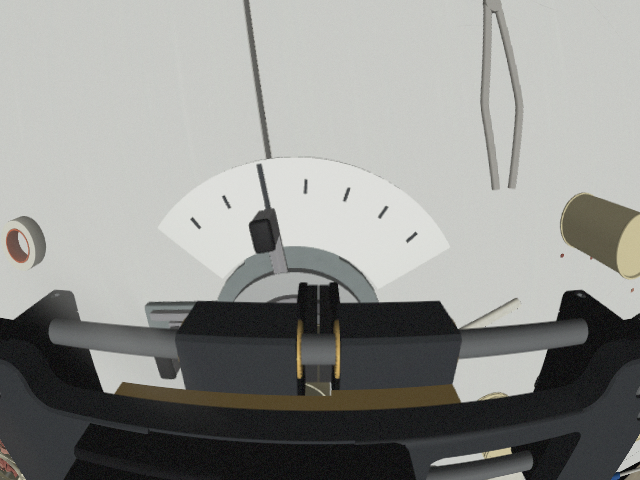

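The picture shows the lever at (263,235) lying along the long mark, which ends at (260,165). I'll zoom in to measure the error.

Run:
```python
import cv2;im=cv2.imread('pics/w5.png')[150:290,190:340];cv2.imwrite('pics/w5c.png',cv2.resize(im,None,fx=4,fy=4,interpolation=cv2.INTER_CUBIC))
```

```text
(no output)
```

View pics/w5c.png

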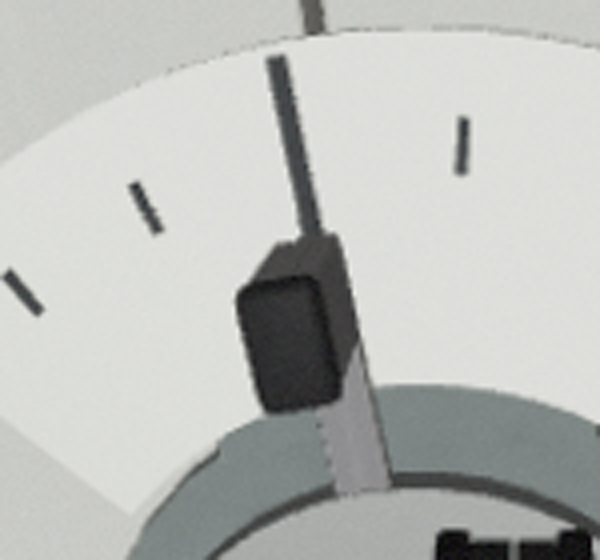

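Request:
move_arm --moves '[{"hand": 0, "x": -0.62, "y": -0.9, "z": 0, "wx": 0, "wy": 0, "wz": 0}, {"hand": 0, "x": -0.62, "y": -0.9, "z": 0, "wx": 0, "wy": 0, "wz": 0}, {"hand": 0, "x": -0.62, "y": -0.9, "z": 0, "wx": 0, "wy": 0, "wz": 0}, {"hand": 0, "x": -0.62, "y": -0.9, "z": 0, "wx": 0, "wy": 0, "wz": 0}, {"hand": 0, "x": -0.62, "y": -0.9, "z": 0, "wx": 0, "wy": 0, "wz": 0}, {"hand": 0, "x": -0.62, "y": -0.9, "z": 0, "wx": 0, "wy": 0, "wz": 0}, {"hand": 0, "x": -0.62, "y": -0.9, "z": 0, "wx": 0, "wy": 0, "wz": 0}, {"hand": 0, "x": -0.62, "y": -0.9, "z": 0, "wx": 0, "wy": 0, "wz": 0}, {"hand": 0, "x": -0.62, "y": -0.9, "z": 0, "wx": 0, "wy": 0, "wz": 0}, {"hand": 0, "x": 0, "y": 0, "z": 0, "wx": 0, "wy": 0, "wz": 8.5}, {"hand": 0, "x": 0, "y": 0, "z": 0, "wx": 0, "wy": 0, "wz": 8.5}, {"hand": 0, "x": 0, "y": 0, "z": 0, "wx": 0, "wy": 0, "wz": 8.5}, {"hand": 0, "x": 0, "y": 0, "z": 0, "wx": 0, "wy": 0, "wz": 8.5}, {"hand": 0, "x": 0, "y": 0, "z": 0, "wx": 0, "wy": 0, "wz": 8.5}, {"hand": 0, "x": 0, "y": 0, "z": 0, "wx": 0, "wy": 0, "wz": 8.5}, {"hand": 0, "x": 0, "y": 0, "z": 0, "wx": 0, "wy": 0, "wz": 8.5}, {"hand": 0, "x": 0, "y": 0, "z": 0, "wx": 0, "wy": 0, "wz": 8.5}, {"hand": 0, "x": 0, "y": 0, "z": 0, "wx": 0, "wy": 0, "wz": 8.5}, {"hand": 0, "x": 0, "y": 0, "z": 0, "wx": 0, "wy": 0, "wz": 8.5}, {"hand": 0, "x": 0, "y": 0, "z": 0, "wx": 0, "wy": 0, "wz": 2}]'

```text
time_s: 11.3
position: [0.5473, -0.1303, 0.2055]
tcp_rot: [[0.089, 0.996, -0.004], [0.996, -0.089, 0.002], [0.001, -0.004, -1.0]]
force: [-0.2, 0.4, 0.5]
opening: 0.005
```

```bash
python3 look.py w6;python3 - <<'E'
from rig import vision
import cv2,numpy as np
c=vision.capture('top');im=c['image'][185:320,220:400,::-1];cv2.imwrite('pics/t6.png',np.clip(cv2.resize(im,None,fx=4.4,fy=4.4,interpolation=cv2.INTER_CUBIC)*1.6,0,255).astype('uint8'))
E
```

```text
11.3 [ 0.54728215 -0.13031255  0.20546881] F [-0.2  0.4  0.5] r 0.17731057996460636 phi 4.623641315016538 xyaw 1.4816192432362534
```

View pics/w6.png

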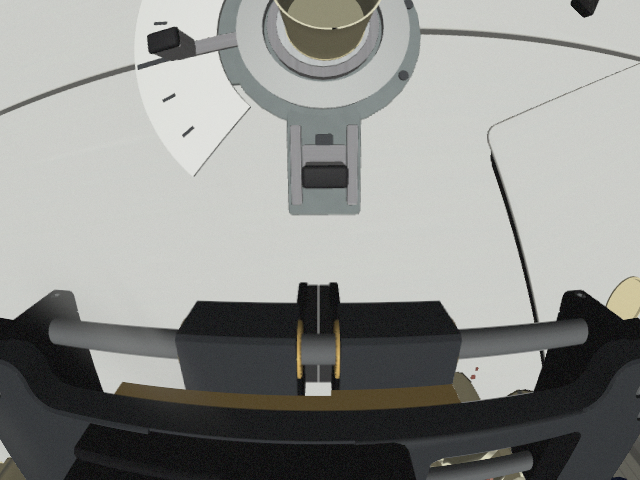

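View pics/t6.png

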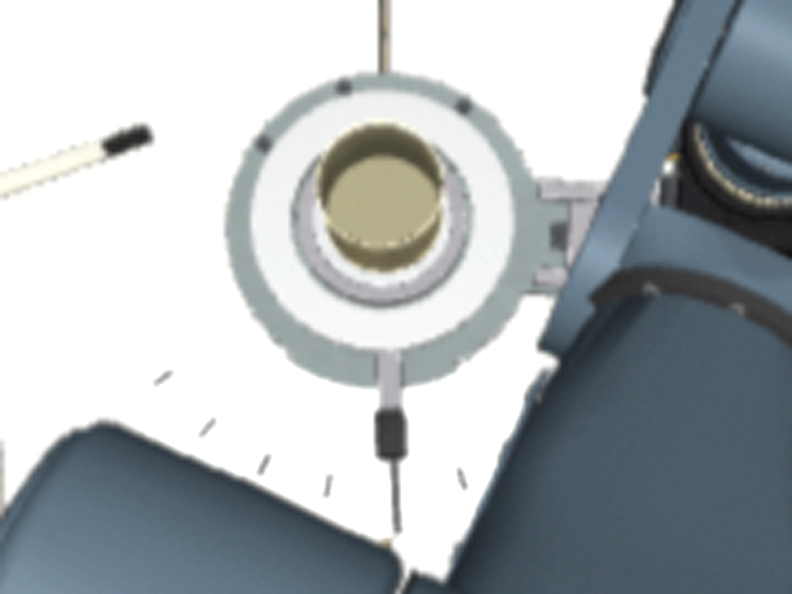

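Request:
move_arm --moves '[{"hand": 0, "x": 0, "y": 0, "z": 0.5, "wx": 0, "wy": 0, "wz": 0}, {"hand": 0, "x": 0, "y": 0, "z": 1, "wx": 0, "wy": 0, "wz": 0}, {"hand": 0, "x": 0, "y": 0, "z": 1, "wx": 0, "wy": 0, "wz": 0}, {"hand": 0, "x": 0, "y": 0, "z": 1, "wx": 0, "wy": 0, "wz": 0}, {"hand": 0, "x": 0, "y": 0, "z": 1, "wx": 0, "wy": 0, "wz": 0}, {"hand": 0, "x": 0, "y": 0, "z": 0.9, "wx": 0, "wy": 0, "wz": 0}, {"hand": 0, "x": 0, "y": 0, "z": 0.5, "wx": 0, "wy": 0, "wz": 0}, {"hand": 0, "x": 0, "y": 0, "z": 0, "wx": 0, "wy": 0, "wz": 0}]'

```text
time_s: 12.2
position: [0.5466, -0.1303, 0.0575]
tcp_rot: [[0.085, 0.996, -0.005], [0.996, -0.085, 0.002], [0.002, -0.005, -1.0]]
force: [-0.2, 0.0, 0.6]
opening: 0.007
```

Request:
move_arm --moves '[{"hand": 0, "x": 0.2, "y": 0, "z": 0, "wx": 0, "wy": 0, "wz": 0}, {"hand": 0, "x": 0.2, "y": 0, "z": 0, "wx": 0, "wy": 0, "wz": 0}, {"hand": 0, "x": 0.2, "y": 0, "z": 0, "wx": 0, "wy": 0, "wz": 0}, {"hand": 0, "x": 0.2, "y": 0, "z": 0, "wx": 0, "wy": 0, "wz": 0}, {"hand": 0, "x": 0.1, "y": 0, "z": 0, "wx": 0, "wy": 0, "wz": 0}, {"hand": 0, "x": 0.1, "y": 0, "z": 0, "wx": 0, "wy": 0, "wz": 0}, {"hand": 0, "x": 0, "y": 0, "z": 0, "wx": 0, "wy": 0, "wz": 0}]'

```text
time_s: 12.9
position: [0.5507, -0.1058, 0.0602]
tcp_rot: [[0.085, 0.996, 0.0], [0.996, -0.085, -0.0], [-0.0, 0.0, -1.0]]
force: [-0.3, -0.0, -0.5]
opening: 0.009
```

```bash
python3 look.py w7
```

```text
12.9 [ 0.55065654 -0.10577376  0.06020175] F [-0.3 -0.  -0.5] r 0.15257388170050437 phi 4.631413643323764 xyaw 1.4856459683966607
```

View pics/w7.png

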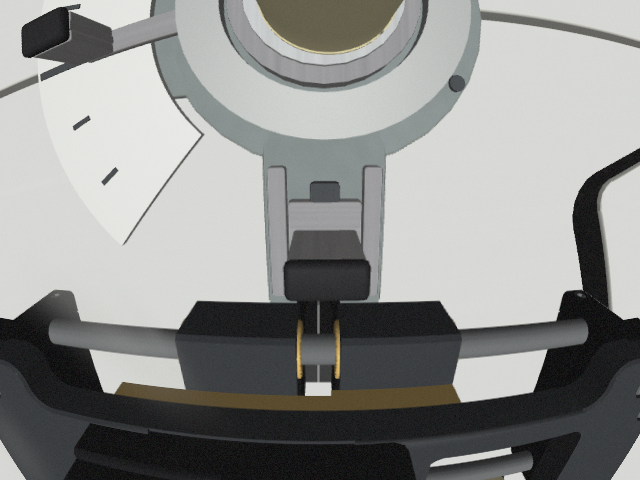

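Request:
move_arm --moves '[{"hand": 0, "x": 0.1, "y": 0, "z": 0, "wx": 0, "wy": 0, "wz": 0}, {"hand": 0, "x": 0.1, "y": 0, "z": 0, "wx": 0, "wy": 0, "wz": 0}, {"hand": 0, "x": 0.1, "y": 0, "z": 0, "wx": 0, "wy": 0, "wz": 0}, {"hand": 0, "x": 0.1, "y": 0, "z": 0, "wx": 0, "wy": 0, "wz": 0}, {"hand": 0, "x": 0.1, "y": 0, "z": 0, "wx": 0, "wy": 0, "wz": 0}, {"hand": 0, "x": 0.1, "y": 0, "z": 0, "wx": 0, "wy": 0, "wz": 0}]'

```text
time_s: 13.55
position: [0.552, -0.0912, 0.0601]
tcp_rot: [[0.086, 0.996, 0.0], [0.996, -0.086, -0.0], [-0.0, 0.0, -1.0]]
force: [-0.9, -3.0, 0.9]
opening: 0.008
```

Request:
move_arm --moves '[{"hand": 0, "x": 0.1, "y": 0, "z": 0, "wx": 0, "wy": 0, "wz": 0}, {"hand": 0, "x": 0, "y": 0, "z": 0, "wx": 0, "wy": 0, "wz": 0}]'

```text
time_s: 13.75
position: [0.5522, -0.0882, 0.0601]
tcp_rot: [[0.085, 0.996, 0.0], [0.996, -0.085, 0.0], [0.0, 0.0, -1.0]]
force: [-0.3, -1.1, -0.2]
opening: 0.005
```

Request:
move_arm --moves '[{"hand": 0, "x": 0.06, "y": 0, "z": 0, "wx": 0, "wy": 0, "wz": 0}, {"hand": 0, "x": 0.06, "y": 0, "z": 0, "wx": 0, "wy": 0, "wz": 0}, {"hand": 0, "x": 0, "y": 0, "z": 0, "wx": 0, "wy": 0, "wz": 0}]'

```text
time_s: 14.05
position: [0.5524, -0.0871, 0.0601]
tcp_rot: [[0.084, 0.996, -0.0], [0.996, -0.084, -0.002], [-0.002, 0.0, -1.0]]
force: [-0.8, -7.4, -0.9]
opening: 0.007
```

Request:
move_arm --moves '[{"hand": 0, "x": 0.06, "y": 0, "z": 0, "wx": 0, "wy": 0, "wz": 0}, {"hand": 0, "x": 0, "y": 0, "z": 0, "wx": 0, "wy": 0, "wz": 0}]'

```text
time_s: 14.25
position: [0.5524, -0.087, 0.0601]
tcp_rot: [[0.083, 0.997, -0.0], [0.997, -0.083, -0.004], [-0.004, 0.0, -1.0]]
force: [-3.0, -11.9, -0.2]
opening: 0.005
```

```bash
python3 look.py w8
```

```text
14.25 [ 0.55241362 -0.08696223  0.06014786] F [ -3.  -11.9  -0.2] r 0.13368205916364456 phi 4.633129916707553 xyaw 1.4872778262160025
```

View pics/w8.png

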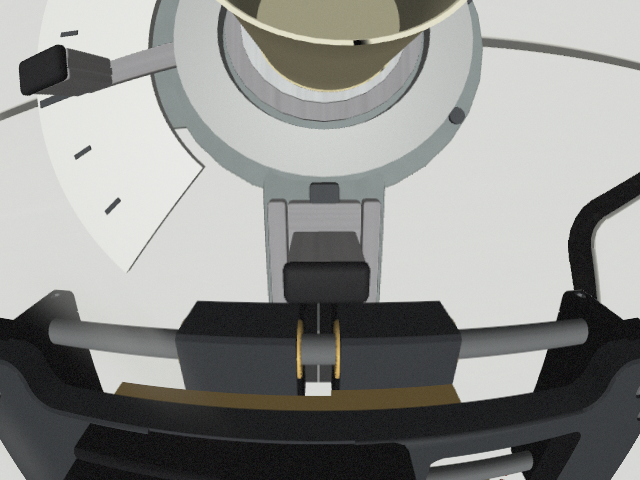

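Force rose from 3 N to 12 N with no further motion, and the carriage butts against the dark stop at (324,192), so the block is home. Backing off to verify.

Request:
move_arm --moves '[{"hand": 0, "x": -0.5, "y": 0, "z": 0, "wx": 0, "wy": 0, "wz": 0}, {"hand": 0, "x": -1, "y": 0, "z": 0, "wx": 0, "wy": 0, "wz": 0}, {"hand": 0, "x": -0.7, "y": 0, "z": 0, "wx": 0, "wy": 0, "wz": 0}, {"hand": 0, "x": 0, "y": 0, "z": -0.8, "wx": 0, "wy": 0, "wz": 0}, {"hand": 0, "x": 0, "y": 0, "z": -1, "wx": 0, "wy": 0, "wz": 0}, {"hand": 0, "x": 0, "y": 0, "z": -1, "wx": 0, "wy": 0, "wz": 0}, {"hand": 0, "x": 0, "y": 0, "z": -1, "wx": 0, "wy": 0, "wz": 0}, {"hand": 0, "x": 0, "y": 0, "z": -1, "wx": 0, "wy": 0, "wz": 0}, {"hand": 0, "x": 0, "y": 0, "z": -1, "wx": 0, "wy": 0, "wz": 0}, {"hand": 0, "x": -1, "y": 0, "z": 0, "wx": 0, "wy": 0, "wz": 0}, {"hand": 0, "x": -1, "y": 0, "z": 0, "wx": 0, "wy": 0, "wz": 0}, {"hand": 0, "x": -1, "y": 0, "z": 0, "wx": 0, "wy": 0, "wz": 0}, {"hand": 0, "x": -1, "y": 0, "z": 0, "wx": 0, "wy": 0, "wz": 0}, {"hand": 0, "x": -1, "y": 0, "z": 0, "wx": 0, "wy": 0, "wz": 0}, {"hand": 0, "x": -1, "y": 0, "z": 0, "wx": 0, "wy": 0, "wz": 0}, {"hand": 0, "x": 0, "y": 0, "z": 0, "wx": 0, "wy": 0, "wz": 0}, {"hand": 0, "x": 0, "y": 0, "z": 0, "wx": 0, "wy": 0, "wz": 0}]'

```text
time_s: 16.0
position: [0.5345, -0.2884, 0.2046]
tcp_rot: [[0.087, 0.996, -0.0], [0.996, -0.087, 0.002], [0.002, -0.001, -1.0]]
force: [-0.2, -0.5, 0.7]
opening: 0.002
```

```bash
python3 look.py w9;python3 - <<'E'
from rig import vision
import cv2,numpy as np
c=vision.capture('top');im=c['image'][185:320,220:400,::-1];cv2.imwrite('pics/t9.png',np.clip(cv2.resize(im,None,fx=4.4,fy=4.4,interpolation=cv2.INTER_CUBIC)*1.3,0,255).astype('uint8'))
np.savez('top9.npz',**c)
c=vision.capture('scene');cv2.imwrite('pics/s9.png',c['image'][:,:,::-1])
E
```

```text
16.0 [ 0.53450267 -0.28839818  0.20463923] F [-0.2 -0.5  0.7] r 0.3359091726725994 phi 4.62746514959372 xyaw 1.4833295480300628
```

View pics/t9.png

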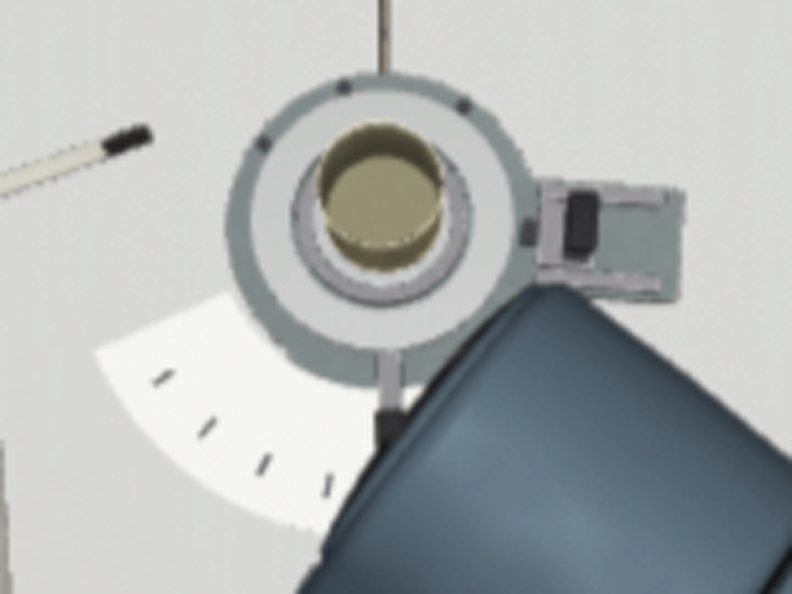

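View pics/s9.png

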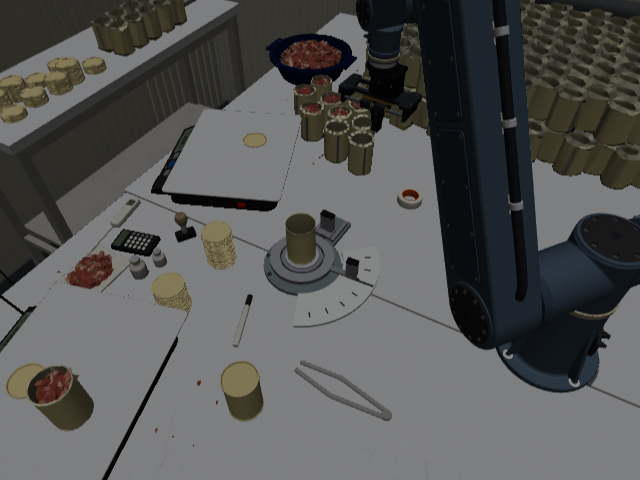

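Run:
```python
import numpy as np
from h import *
for f in('top0','top9'):
    c=np.load(f+'.npz');g=c['image'].astype(float).sum(-1)
    sl=(slice(224,248),slice(344,368));G=g[sl];w=np.clip(170-G,0,None)
    import cv2
    k,l,st,ce=cv2.connectedComponentsWithStats((w>0).astype('uint8'));i=max([j for j in range(1,k)],key=lambda j:st[j,4]);print(st[1:])
    w=w*(cv2.dilate((l==i).astype('uint8'),np.ones((3,3)))>0)
    v,u=np.mgrid[sl];U,V=(w*u).sum()/w.sum(),(w*v).sum()/w.sum();print(f,U,V,ray(c,U,V,.084))
```

```text
[[ 11   5   9  16 113]
 [  1  12   4   5  13]]
top0 358.5861820279821 236.20827924419444 [ 0.55096421 -0.08551676  0.084     ]
[[  4   5   8  15 102]]
top9 351.4928669142075 235.6048465897987 [ 0.55261533 -0.06769129  0.084     ]
```

View pics/w9.png

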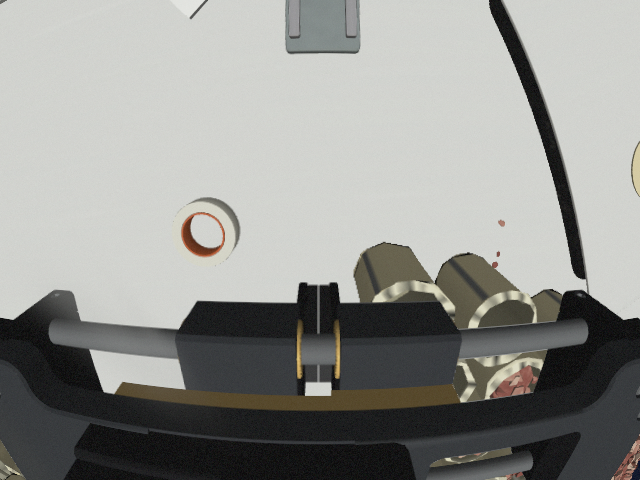

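```bash
python3 - <<'E'
import numpy as np,cv2
from h import *
a,b=[np.load(f+'.npz') for f in('top0','top9')]
A,B=[x['image'].mean(-1).astype('float32') for x in(a,b)]
for r in(232,234,236,238,240):
    print(r,'A',A[r,336:372].astype(int).tolist());print('    B',B[r,336:372].astype(int).tolist())
for n in('w7','w8'):pass
E
python3 - <<'E'
import cv2,numpy as np
a=[cv2.imread(f'pics/{n}.png')[150:310,250:400] for n in('w7','w8')]
cv2.imwrite('pics/cmp.png',cv2.resize(np.hstack(a),None,fx=2.6,fy=2.6,interpolation=cv2.INTER_CUBIC))
E
```

```text
232 A [122, 97, 93, 93, 93, 93, 94, 92, 92, 93, 93, 92, 90, 82, 102, 105, 105, 104, 101, 72, 32, 32, 32, 32, 32, 32, 36, 65, 84, 87, 87, 81, 82, 85, 91, 94]
    B [130, 108, 104, 103, 103, 100, 84, 114, 118, 117, 116, 112, 83, 35, 37, 37, 37, 37, 36, 41, 77, 96, 99, 98, 95, 92, 94, 96, 96, 98, 96, 91, 92, 95, 103, 105]
234 A [126, 98, 93, 94, 93, 93, 91, 92, 92, 92, 91, 91, 89, 81, 104, 106, 105, 105, 100, 59, 25, 33, 33, 33, 33, 32, 37, 72, 92, 94, 94, 94, 93, 93, 94, 93]
    B [138, 109, 100, 84, 82, 90, 88, 115, 118, 117, 116, 111, 59, 31, 37, 38, 38, 39, 36, 48, 99, 104, 105, 105, 104, 104, 104, 105, 105, 105, 106, 104, 104, 104, 104, 104]
236 A [125, 97, 93, 93, 93, 92, 92, 92, 89, 62, 55, 54, 57, 78, 103, 106, 105, 106, 100, 54, 26, 35, 35, 34, 33, 32, 42, 85, 94, 95, 95, 94, 93, 93, 93, 92]
    B [139, 105, 77, 58, 54, 59, 81, 115, 118, 117, 117, 111, 60, 32, 39, 40, 40, 39, 38, 49, 99, 105, 105, 105, 103, 104, 105, 105, 106, 106, 105, 105, 104, 103, 103, 103]
238 A [117, 95, 92, 92, 92, 92, 93, 93, 88, 58, 48, 48, 56, 89, 104, 105, 105, 105, 99, 43, 25, 35, 36, 35, 34, 33, 43, 90, 94, 94, 93, 94, 93, 95, 94, 93]
    B [131, 100, 64, 54, 55, 60, 90, 115, 117, 117, 117, 111, 51, 35, 40, 40, 39, 40, 40, 54, 99, 103, 103, 103, 104, 104, 104, 105, 106, 105, 105, 104, 104, 104, 104, 104]
240 A [106, 93, 92, 92, 93, 92, 92, 92, 88, 60, 53, 53, 61, 92, 105, 105, 105, 104, 89, 40, 27, 35, 36, 36, 34, 35, 49, 91, 94, 94, 93, 92, 93, 94, 93, 93]
    B [119, 99, 66, 57, 52, 64, 103, 117, 117, 117, 117, 109, 47, 36, 40, 40, 41, 40, 41, 57, 98, 102, 103, 103, 103, 104, 104, 105, 106, 104, 104, 103, 104, 104, 104, 104]
```

View pics/cmp.png

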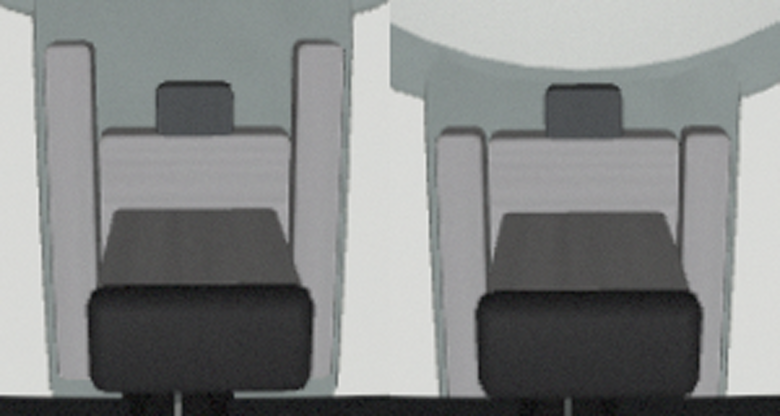

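My travel estimates give about 18 mm, short of the stated 20 mm though past the 16.5 mm requirement. There is plenty of time, so I'll push again to confirm that it is at the stop.

Request:
move_arm --moves '[{"hand": 0, "x": 1, "y": 0, "z": 0, "wx": 0, "wy": 0, "wz": 0}, {"hand": 0, "x": 1, "y": 0, "z": 0, "wx": 0, "wy": 0, "wz": 0}, {"hand": 0, "x": 1, "y": 0, "z": 0, "wx": 0, "wy": 0, "wz": 0}, {"hand": 0, "x": 1, "y": 0, "z": 0, "wx": 0, "wy": 0, "wz": 0}, {"hand": 0, "x": 1, "y": 0, "z": 0, "wx": 0, "wy": 0, "wz": 0}, {"hand": 0, "x": 0.9, "y": 0, "z": 0, "wx": 0, "wy": 0, "wz": 0}, {"hand": 0, "x": 0, "y": 0, "z": 1, "wx": 0, "wy": 0, "wz": 0}, {"hand": 0, "x": 0, "y": 0, "z": 1, "wx": 0, "wy": 0, "wz": 0}, {"hand": 0, "x": 0, "y": 0, "z": 1, "wx": 0, "wy": 0, "wz": 0}, {"hand": 0, "x": 0, "y": 0, "z": 1, "wx": 0, "wy": 0, "wz": 0}, {"hand": 0, "x": 0, "y": 0, "z": 1, "wx": 0, "wy": 0, "wz": 0}, {"hand": 0, "x": 0, "y": 0, "z": 0.8, "wx": 0, "wy": 0, "wz": 0}, {"hand": 0, "x": 0.6, "y": 0, "z": 0, "wx": 0, "wy": 0, "wz": 0}, {"hand": 0, "x": 0.6, "y": 0, "z": 0, "wx": 0, "wy": 0, "wz": 0}, {"hand": 0, "x": 0.4, "y": 0, "z": 0, "wx": 0, "wy": 0, "wz": 0}, {"hand": 0, "x": 0.1, "y": 0, "z": 0, "wx": 0, "wy": 0, "wz": 0}, {"hand": 0, "x": 0, "y": 0, "z": 0, "wx": 0, "wy": 0, "wz": 0}, {"hand": 0, "x": 0, "y": 0, "z": 0, "wx": 0, "wy": 0, "wz": 0}]'

```text
time_s: 17.95
position: [0.5518, -0.0993, 0.0608]
tcp_rot: [[0.085, 0.996, 0.002], [0.996, -0.085, -0.001], [-0.001, 0.002, -1.0]]
force: [-0.3, 0.2, -0.2]
opening: 0.007
```

Request:
move_arm --moves '[{"hand": 0, "x": 0.1, "y": 0, "z": 0, "wx": 0, "wy": 0, "wz": 0}, {"hand": 0, "x": 0.1, "y": 0, "z": 0, "wx": 0, "wy": 0, "wz": 0}, {"hand": 0, "x": 0.1, "y": 0, "z": 0, "wx": 0, "wy": 0, "wz": 0}, {"hand": 0, "x": 0.1, "y": 0, "z": 0, "wx": 0, "wy": 0, "wz": 0}, {"hand": 0, "x": 0.1, "y": 0, "z": 0, "wx": 0, "wy": 0, "wz": 0}, {"hand": 0, "x": 0.08, "y": 0, "z": 0, "wx": 0, "wy": 0, "wz": 0}, {"hand": 0, "x": 0, "y": 0, "z": 0, "wx": 0, "wy": 0, "wz": 0}]'

```text
time_s: 18.65
position: [0.5523, -0.087, 0.06]
tcp_rot: [[0.083, 0.997, -0.001], [0.997, -0.083, -0.004], [-0.004, -0.0, -1.0]]
force: [-2.5, -8.2, -1.4]
opening: 0.007
```

Request:
move_arm --moves '[{"hand": 0, "x": 0.08, "y": 0, "z": 0, "wx": 0, "wy": 0, "wz": 0}, {"hand": 0, "x": 0, "y": 0, "z": 0, "wx": 0, "wy": 0, "wz": 0}]'

```text
time_s: 18.85
position: [0.5524, -0.0869, 0.0601]
tcp_rot: [[0.082, 0.997, -0.001], [0.997, -0.082, -0.007], [-0.007, -0.0, -1.0]]
force: [-3.2, -15.2, -1.4]
opening: 0.005
```

It is at the same position under 15 N, so this is the hard stop. Backing off and checking the pointer one last time.

Request:
move_arm --moves '[{"hand": 0, "x": -0.5, "y": 0, "z": 0, "wx": 0, "wy": 0, "wz": 0}, {"hand": 0, "x": -1, "y": 0, "z": 0, "wx": 0, "wy": 0, "wz": 0}, {"hand": 0, "x": -0.6, "y": 0, "z": 0, "wx": 0, "wy": 0, "wz": 0}, {"hand": 0, "x": 0, "y": 0, "z": -0.8, "wx": 0, "wy": 0, "wz": 0}, {"hand": 0, "x": 0, "y": 0, "z": -1, "wx": 0, "wy": 0, "wz": 0}, {"hand": 0, "x": 0, "y": 0, "z": -1, "wx": 0, "wy": 0, "wz": 0}, {"hand": 0, "x": 0, "y": 0, "z": -1, "wx": 0, "wy": 0, "wz": 0}, {"hand": 0, "x": 0, "y": 0, "z": -1, "wx": 0, "wy": 0, "wz": 0}, {"hand": 0, "x": 0, "y": 0, "z": -1, "wx": 0, "wy": 0, "wz": 0}, {"hand": 0, "x": 0, "y": 0, "z": 0, "wx": 0, "wy": 0, "wz": 0}, {"hand": 0, "x": 0, "y": 0, "z": 0, "wx": 0, "wy": 0, "wz": 0}]'

```text
time_s: 19.95
position: [0.5481, -0.135, 0.2052]
tcp_rot: [[0.086, 0.996, 0.001], [0.996, -0.086, -0.0], [0.0, 0.001, -1.0]]
force: [0.1, -0.1, -1.0]
opening: 0.008
```

```bash
python3 look.py w10
python3 - <<'E'
from rig import vision
import cv2,numpy as np
t=vision.capture('top')['image'][185:320,220:400,::-1]
cv2.imwrite('pics/t10.png',cv2.resize(t,None,fx=4.4,fy=4.4,interpolation=cv2.INTER_CUBIC))
E
```

```text
19.95 [ 0.54812933 -0.13501578  0.205249  ] F [ 0.1 -0.1 -1. ] r 0.18192457347252733 phi 4.630571540733782 xyaw 1.484863958729766
```

View pics/t10.png

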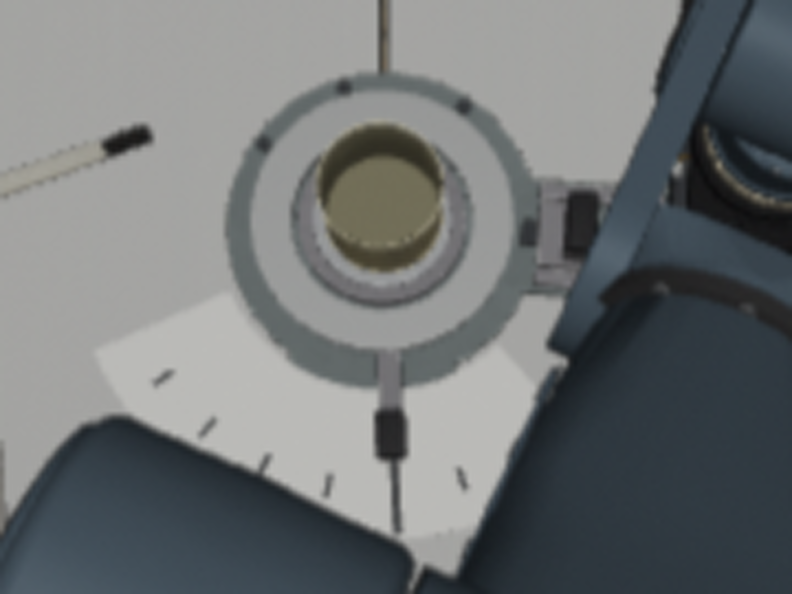

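View pics/w10.png

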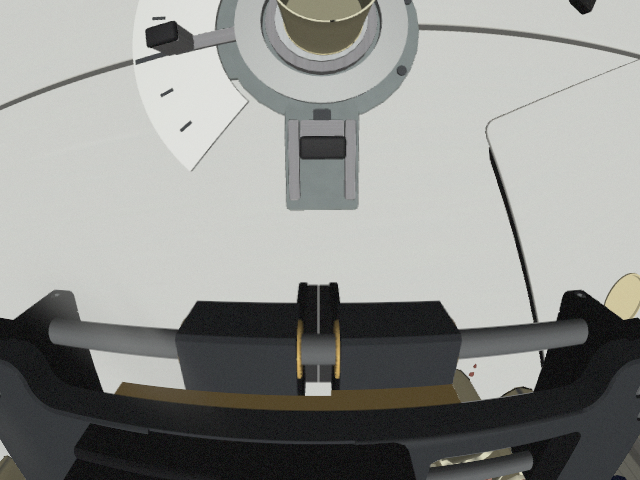

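The lever (390,433 in the top crop) is collinear with the long mark (397,530). The block is in and the can and marker sit exactly where they were. The gripper is clear of everything.

```bash
python3 -c "
from rig import order;print(order.hand_in())"
```

```text
the job is handed in; nothing more can be done
None
```

The pointer is on the long mark and the locking block is in to its stop. I handed the job in at about 20 s of the 51 s allowed; no verdict is reported.

- **Lever:** I swung it about 1 rad with the shut fingers, pushing one side of the paddle only. The pointer ended at about 3.17 rad against 3.18 rad for the mark, roughly 1 mm off at the tip. In the last pictures, taken after the block went in, the lever still lies along the mark.
- **Locking block:** It stopped at the same place on both pushes, under 12 N and then 15 N with no further movement, against about 3 N while sliding.
- **One check that disagreed:** The pictures put the block's travel at about 18 to 18.5 mm, not the stated 20 mm. That is above the 16.5 mm required, and where the finger stopped fits full travel, so I put the gap down to measurement error.
- **Everything else:** The can and the marker look unmoved, and I saw no change in the other bystanders. The gripper was clear of everything at hand-in.

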